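# Close up a half-lapped hexagonal post on the jointing board

## Task

Dry-fit the two fluted lengths of hexagonal post on the jointing board: roll the loose length over until its flute is on top like the other's, then close the half-lap joint fully, with no gap at the shoulder, so that both lie straight and tight along the back fence and the row is hard up against the end stop. Press the pieces home firmly but do not ram them, and leave the other things on the board and bench where they are.

Things in the scene. Friction and masses are not known exactly. Their poses are not given: they have to be found in the camera images.
- jointing_board: fixed plywood board on the bench, 190 (x) x 420 (y) x 12 mm, top at z = 12 mm. Origin: centre of its underside; x points to the fence (away from the robot), y along the fence to the left, z up. A fence strip runs along the whole back edge, an end stop across the left end; both stand up to z = 48 mm, 20 mm thick. Open at the front (-x) and at the right end (-y).
- fence_face (a point): foot of the fence's straight inner face, at mid length: 75 mm (x) from the board's origin, on the board's top; axes as the board's
- stop_face (a point): foot of the end stop's inner face: 190 mm (y) from the board's origin, on the board's top; the stop reaches from x = -59 to +69 mm of the board; axes as the board's
- stop_length: the neighbour: loose length of hexagonal wooden post near the end stop and fence, flute on top; 44 mm across flats, 50.8 across corners, flats 25.4 wide, about 0.2 to 0.3 kg. Origin on the axis (22 mm above the board), mid full section; y along the axis to the stop, z out of the fluted flat (V groove 9 mm wide, 5 deep). Full hexagon y = -55 to +55 mm, its +55 end meets the stop
- stop_lap_tip (a point): end face of the neighbour's half-lap, at y = -85 mm, z = -11 mm of stop_length: from y = -55 to -85 mm only the lower half of the hexagon (z below -0.9 mm) goes on; axes as stop_length
- loose_length: the piece to roll and join: same bar, section, weight and flute; starts on the board with the flute underneath facing the robot: two flats (60 degrees, 25.4 mm travel each) rolled towards the fence bring it on top. It tips over its far lower edge when the near corner edge is lifted; balance at 30 degrees. Origin on the axis, mid full section; y along the axis to the neighbour, z out of the fluted flat
- loose_shoulder (a point): shoulder of loose_length, at its y = +55 mm, z = -11 mm. Beyond it only the fluted half (z above +0.9 mm) goes on to y = +84 mm and lies over the neighbour's lap with 1.8 mm of play. Joint closed: this shoulder touches stop_lap_tip (the two origins 140 mm apart along y). Axes as loose_length
- loose_butt (a point): centre of the plain square end of loose_length, at its y = -55 mm, on the axis. Wood slides on the board with friction about 0.6 (varies): some 1 to 2 N for each piece. Axes as loose_length
- sawn_end: bystander: square-ended 75 mm piece of the same hexagonal bar without flute or lap, lying on the front left part of the board; origin on its axis at mid length, y along it
- try_square: bystander: try square, wooden stock and steel blade, 176 x 125 x 17 mm; origin under its centre
- cork_block: bystander: cork sanding block 60 x 100 x 32 mm; origin under its centre
- offcut: bystander: pine offcut 45 x 110 x 28 mm, left of the board; origin under its centre
- oil_can: bystander: pump oil can, 62 mm round, 133 mm tall, left of the board; origin under its centre

How it is judged:
At the end, for the whole second after the job is handed in: both lengths lie at rest on the board with the flute on top (within 0.06 rad), the shoulder gap under 1.5 mm, the neighbour's end within 1.5 mm of the end stop, both within 2 mm of the back fence and parallel to it within 0.025 rad (angle between each of loose_length, stop_length's own z axis and vertical below 0.06 rad and y of loose_length in the frame of stop_length between -0.1415 and -0.137 m and y of stop_length in the frame of jointing_board above 0.1335 m and x of each of stop_length, loose_length in the frame of jointing_board above 0.0476 m and angle between the y axis of each of loose_length, stop_length and the y axis of jointing_board, either way round below 0.025 rad and height (world z) of loose_length below 0.037 m and linear speed of each of loose_length, stop_length below 0.01 m/s); the robot touches nothing.
It fails at once if the lengths are rammed against the stop, the fence or the board with more than 160 N (contact force between any of stop_length, loose_length and jointing_board above 160 N).
It fails at once if another thing on the bench or board is moved by more than 30 mm (distance of any of sawn_end, try_square, cork_block, offcut, oil_can from where it was at the start of the episode above 0.03 m).
It also fails if it takes over 64 s, if anything falls off the work surface, if the arm or the gripper's body presses on something with over 40 N, if the wrist force passes 120 N, or if a joint passes its speed limit or range.

## Robot

A 6-joint arm with a two-finger parallel gripper is mounted at the origin on a cart in front of the work surface, level with it; the furniture and walls round the work are solid. World frame = base frame: x ahead of the robot, y to its left, z up, the work surface at z = 0. Lengths are in m, angles in rad, forces in N, time in s.
With the tool pointing down it reaches from about 0.375 to 0.9 m from the base axis. Payload 3.1 kg.
Tool frame: the origin (TCP) lies where the fingers leave the gripper's body, on its centre line; the fingertips stand 73 mm ahead of it and the grasp point (between the pads) lies 54 mm ahead of it; z points along the fingers, y is the line along which they close (so a half turn about z gives the same grasp; the last joint's range is limited). The gripper opens to 85 mm and grips with 20 to 120 N. Pads are 22 mm wide; open, the fingers measure 114 mm over their backs; the gripper's body (76 mm by 85 mm) begins 54 mm behind the grasp point. The pads swing forward as they close: fully open they stand 13 mm farther back than shut.
Start: joints at [-1.343, 0.527, 1.433, -0, 1.181, -0.178], TCP at [0.247, -0.574, 0.304] pointing down, gripper open.
Joint ranges: [-3.08, 3.08], [-0.75, 2.2], [0.22, 2.44], [-1.43, 4.57], [0, 2.65], [-2.85, 2.85]. Speed limits (rad/s): [2.79, 2.79, 3.14, 3.14, 3.14, 3.14].

## Interface

Orientations are given as a unit quaternion [x, y, z, w].
In Python, from station import manip gives the robot as it stands.
- The arm moves only by the shell command python3 -m crank 'ROWS' [FORCE]. ROWS is JSON, a list of rows, each an object with "dp": the shift along the tool's x, y, z normalised to -1 to 1, where 1 is 50 cm, a list of three; "delta_rot": the turn, a rotation vector about the tool's x, y, z normalised to -1 to 1, where 1 is 2 pi rad, a list of three; "fingers": the opening, from -1 (shut) to 1 (fully open). A call has 1 to 12 rows; each row shifts and turns the commanded pose from where the row before left it, along the tool's axes as they then stand; what a row does not reach is not made up. A row lasts 1/12 s, in which the tool goes at most 41.7 mm and 7.16 degrees, less where a joint would pass 70% of its speed; a pose out of reach is approached as far as the arm can. A call with a number of a shift or a turn outside -1 to 1 is refused whole. A call with a gripper value outside its range is refused whole. The fingers move at their own pace and stop on an object; FORCE is the grip in N (left out, the last holds). Time passes only in rows, so rows that do not move let the fingers close. It gives the time, the measured TCP pose, the force, the opening and the grip force at its end, in the units of the state.
- manip.sense(): the state, without advancing time (a new reading comes with each control period).
- manip.snapshot(name): name is "scene" or "top"; returns (picture, depth): 384x512x3 uint8, red, green, blue; 384x512 float32, m along the optical axis (not along the pixel's ray), 0 where there is no reading.
- manip.camera_model(name): a dict with "fx", "fy", "cx", "cy" (pixels), "k1" (the pictures are not rectified: a ray, as slopes to the right and down, at radius r is drawn at 1 + k1 r^2 times it, then the intrinsics apply), "origin" and "attitude" of the camera in the world. Camera axes: x right, y up, looking along -z (the intrinsics and any distortion apply to the point x, -y, -z); pixel columns grow to the right and rows downward; lengths in m; the calibration is good to about 2 mm. A picture is of the moment at which its call begins. camera_model takes no time and is no camera call.
- manip.sign_off(): hands the job in; it is judged then, once.
The state is a dict: "t": time; "q": joint angles; "qd": joint speeds; "tau": joint torques, N m; "tcp_pos": TCP position; "tool_rot": TCP orientation; "force": force on the tool from outside, world axes, zero at the start; "ft_torque": the same for the moment, N m; "finger_gap": opening from 0.0 (shut) to 1.0 (fully open); "gripper_force": force on a finger pad.
Only numpy, scipy, OpenCV 4.12 (cv2) and the standard library are available. Lean on these libraries where they do the work, as an engineer would, in place of code of your own. Each camera call takes 0.05 s, during which the arm holds its last target. There are 200 camera calls.

## Working session

There is one attempt and no reset: what is moved stays moved. The work goes in short steps, Python scripts to look and compute and a shell command to move; the robot and the scene stay as the last step left them, time stands still between calls to the robot, and variables do not carry over. Pictures are saved under pics/ and viewed, at most 10 in all, crops included, and the job is handed in when it is done.

```bash
mkdir -p pics
cat > h.py <<'E'
import numpy as np,cv2
from station import manip
from scipy.spatial.transform import Rotation as R
def cam(n):
    c=manip.camera_model(n); A=np.array(c["attitude"],float)
    c["R"]=R.from_quat(A).as_matrix() if A.size==4 else A.reshape(3,3)
    return c
def cloud(n):
    p,d=manip.snapshot(n);c=cam(n)
    K=np.array([[c["fx"],0,c["cx"]],[0,c["fy"],c["cy"]],[0,0,1.]])
    h,w=d.shape;u,v=np.meshgrid(np.arange(w),np.arange(h))
    q=cv2.undistortPoints(np.stack([u,v],-1).reshape(-1,1,2).astype(np.float64),K,np.array([c["k1"],0,0,0.])).reshape(h,w,2)
    P=np.stack([q[...,0]*d,-q[...,1]*d,-d],-1)@c["R"].T+np.array(c["origin"])
    P[d==0]=np.nan
    return p,P
E
python3 - <<'E'
from h import *
for n in("scene","top"):
    print(manip.camera_model(n))
    p,P=cloud(n);np.save(n+".npy",P);cv2.imwrite(f"pics/{n}0.png",p[...,::-1])
print(manip.sense())
E
```

```text
{'fx': 437.2389106834288, 'fy': 437.2389106834288, 'cx': 254.61588830749136, 'cy': 189.81987536887019, 'k1': 0.051252928657459125, 'origin': array([-0.58171474, -0.63626383,  0.78325537]), 'attitude': array([ 0.42567623, -0.26631835, -0.46977328,  0.72607668])}
{'fx': 453.5269201378627, 'fy': 453.5269201378627, 'cx': 263.0484323595688, 'cy': 191.37757065546324, 'k1': 0.020064645332687862, 'origin': array([ 0.26357449, -0.09899605,  1.65755798]), 'attitude': array([ 0.05682491, -0.05573142, -0.69896952,  0.71070848])}
{'t': 0.1, 'q': array([-1.34347798e+00,  5.28397554e-01,  1.43380135e+00,  1.30327267e-05,
        1.18140010e+00, -1.78469273e-01]), 'qd': array([ 0.00131727, -0.00275954, -0.00367405,  0.00157456,  0.00116299,
        0.00195064]), 'tau': array([-2.75428984e-04, -4.43304384e+01, -1.78586483e+01, -2.45939746e-04,
        3.86545129e-03,  4.78884601e-06]), 'tcp_pos': array([ 0.24664348, -0.57371509,  0.30300772]), 'tool_rot': array([ 9.79487570e-01,  2.01502092e-01, -1.84754434e-05, -1.00302501e-03]), 'force': array([0.23193448, 0.02144272, 1.32375807]), 'ft_torque': array([-0.03226604, -0.00302401, -0.01976588]), 'gripper_force': 0.0, 'finger_gap': 1.0009753656667875}
```

View pics/top0.png

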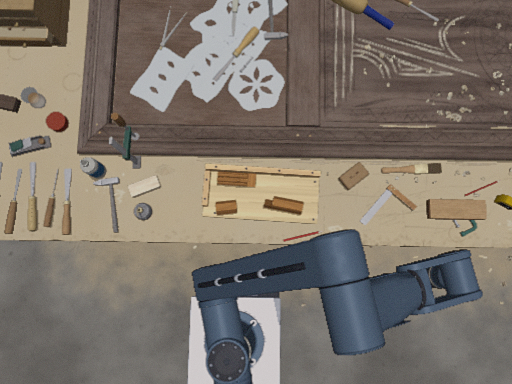

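View pics/scene0.png

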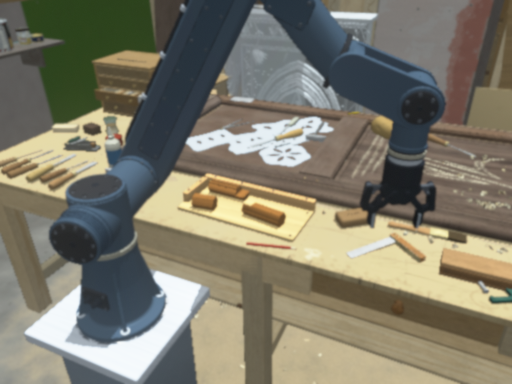

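The top view shows the board at cols 202–320, rows 163–222: the neighbour near (237,180), the sawn end near (227,208) and the loose length near (285,205). Next I'll measure them from the top depth.

Run:
```python
from h import *
P=np.load("top.npy");im=cv2.imread("pics/top0.png")
np.set_printoptions(precision=4,suppress=True,linewidth=160)
a=(slice(155,230),slice(195,330))
Z=P[a][...,2]
print("z bench",np.nanmedian(P[225:235,215:260,2]),"board",np.nanmedian(P[195:197,260:265,2]))
# gap fence
def rect(m,name):
    n,l,s,c=cv2.connectedComponentsWithStats(m.astype(np.uint8))
    for i in range(1,n):
        if s[i,4]<40: continue
        q=P[a][l==i]; r=cv2.minAreaRect(q[:,:2].astype(np.float32))
        print(name,s[i,:],q.mean(0),"rect",r, "zmax",np.percentile(q[:,2],95))
hsv=cv2.cvtColor(im,cv2.COLOR_BGR2HSV)[a]
for px in [(180,237),(208,227),(205,285),(195,250),(168,260)]: print(px,cv2.cvtColor(im,cv2.COLOR_BGR2HSV)[px],P[px])
rect((Z>0.006),"board")
rect((hsv[...,1]>135)&(Z>0.02),"wood")
b=cv2.resize(im[155:230,195:330],None,fx=5.9,fy=5.9,interpolation=cv2.INTER_CUBIC);cv2.imwrite("pics/topc.png",b)
```

```text
z bench -0.0009817921178614242 board 0.012203805083017105
(180, 237) [ 15 153 147] [ 0.5609 -0.0001  0.055 ]
(208, 227) [ 15 150 153] [0.4593 0.0331 0.0528]
(205, 285) [ 15 138 166] [ 0.4726 -0.1731  0.0598]
(195, 250) [ 19  71 206] [ 0.5126 -0.0468  0.0194]
(168, 260) [ 18  89 209] [ 0.609  -0.0818  0.0427]
board [  0   0 135   4 292] [ 0.66   -0.1314  0.0247] rect ((0.6600253582000732, -0.08829566836357117), (0.009323337115347385, 0.4932701885700226), 0.14700284600257874) zmax 0.0343298111245887
board [   7    9  119   60 5821] [ 0.5196 -0.0859  0.0256] rect ((0.5227964520454407, -0.08691719174385071), (0.42876219749450684, 0.20496350526809692), 87.2940902709961) zmax 0.05573822457845079
wood [ 23  16  38  16 480] [0.5683 0.0029 0.0464] rect ((0.5721108317375183, 0.002860642969608307), (0.13410809636116028, 0.05305033549666405), 87.77171325683594) zmax 0.05895305847433375
wood [ 69  42  39  17 410] [ 0.4747 -0.1721  0.0507] rect ((0.47822675108909607, -0.1668926626443863), (0.13221533596515656, 0.046364493668079376), 78.99362182617188) zmax 0.06051836599811143
wood [ 21  45  21  15 244] [0.4629 0.0374 0.0521] rect ((0.4646621346473694, 0.03711138293147087), (0.044464267790317535, 0.07070138305425644), 7.90310001373291) zmax 0.06057779163377643
```

View pics/topc.png

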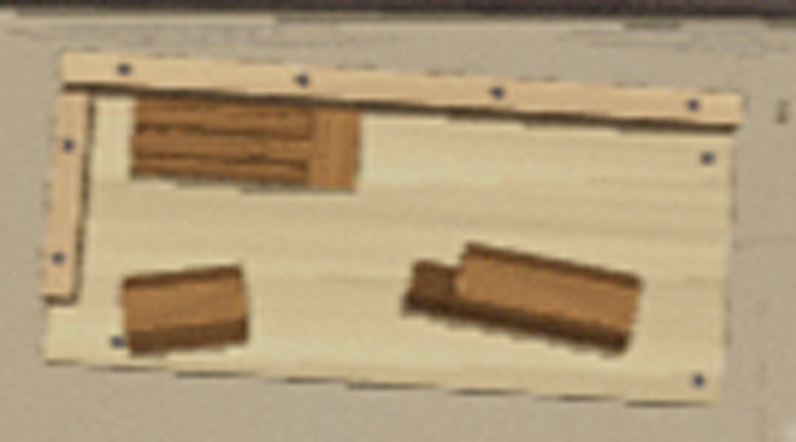

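The crop (5.9x, offset 195,155) shows the fence's inner top edge running from about (92,92) to (737,126). The stop's inner edge is at x≈88. The neighbour spans (132..358, 97..188). The loose length's full section spans (460..640, 243..353), with its tongue reaching x≈408 at lower left. Next I cast rays for these features.

```bash
cat >> h.py <<'E'
def ray(n,u,v,z):
    c=cam(n);K=np.array([[c["fx"],0,c["cx"]],[0,c["fy"],c["cy"]],[0,0,1.]])
    q=cv2.undistortPoints(np.array([[[u,v]]],float),K,np.array([c["k1"],0,0,0.]))[0,0]
    d=c["R"]@np.array([q[0],-q[1],-1]);o=np.array(c["origin"])
    return o+d*(z-o[2])/d[2]
E
python3 - <<'E'
from h import *
np.set_printoptions(precision=4,suppress=True)
f=lambda x,y,z:ray("top",195+(x+.5)/5.9-.5,155+(y+.5)/5.9-.5,z)[:2]
for n,x,y,z in [("boardFL",42,360,.012),("boardFR",718,403,.012),("fenceBL",62,52,.048),("fenceBR",742,95,.048),("fenceinR",737,127,.048),("fenceinL",92,87,.048),
 ("stopin top",90,95,.048),("stopin bot",75,300,.048),
 ("N far-stop",134,97,.034),("N near stop",132,177,.034),("N tip near",356,190,.034),("N tip far",360,112,.034),
 ("L butt far",640,275,.034),("L butt near",626,353,.034),("L shoulder far",467,243,.034),("L tongue tip near",405,313,.030)]: print(n,f(x,y,z))
E
```

```text
boardFL [0.4349 0.1277]
boardFR [ 0.4153 -0.2895]
fenceBL [0.6215 0.1177]
fenceBR [ 0.6015 -0.3004]
fenceinR [ 0.5815 -0.2973]
fenceinL [0.5999 0.0985]
stopin top [0.5949 0.0995]
stopin bot [0.468  0.1041]
N far-stop [0.5969 0.074 ]
N near stop [0.5467 0.0736]
N tip near [ 0.5409 -0.0645]
N tip far [ 0.5898 -0.066 ]
L butt far [ 0.491  -0.2394]
L butt near [ 0.4428 -0.231 ]
L shoulder far [ 0.509  -0.1332]
L tongue tip near [ 0.4656 -0.0959]
```

```bash
cat >> h.py <<'E'
def to(t,yaw=None):
    "tool-axis shift (normalised) to reach TCP t; turn about tool z to bring tool x to yaw (deg)"
    s=manip.sense();M=R.from_quat(s["tool_rot"]).as_matrix()
    y=np.degrees(np.arctan2(M[1,0],M[0,0]))
    d=M.T@(np.array(t)-s["tcp_pos"])
    print("t",round(s["t"],2),"tcp",s["tcp_pos"].round(4),"xyaw",round(y,2),"tilt",M[:2,2].round(4),"F",s["force"].round(1),"gap",round(s["finger_gap"],3))
    print("dp",(d/.5).round(4), "turn",None if yaw is None else round((y-yaw)/360,4))
E
python3 -m crank '[{"dp":[0,0,0],"delta_rot":[0,0,0.0185],"fingers":0.2},{"dp":[0,0,0],"delta_rot":[0,0,0.0185],"fingers":0.2},{"dp":[0,0,0],"delta_rot":[0,0,0.0185],"fingers":0.2},{"dp":[0,0,0],"delta_rot":[0,0,0.0185],"fingers":0.2},{"dp":[0,0,0],"delta_rot":[0,0,0.0185],"fingers":0.2},{"dp":[0,0,0],"delta_rot":[0,0,0],"fingers":0.2}]'
python3 -c "
from h import *
to([.4317,-.1732,.2],-10)"
```

```text
t: 0.6
tcp_pos: [0.2467, -0.5739, 0.3034]
tool_rot: [0.996, -0.089, -0.0, -0.001]
force: [0.5, -0.1, -0.5]
finger_gap: 0.6
gripper_force: 0.0
t 0.6 tcp [ 0.2467 -0.5739  0.3034] xyaw -10.16 tilt [-0.0003  0.0012] F [ 0.5 -0.1 -0.5] gap 0.6
dp [ 0.223  -0.8539  0.2076] turn -0.0004
```

```bash
python3 -m crank '[{"dp":[0.0186,-0.0712,0.01],"delta_rot":[0,0,0],"fingers":0.2},{"dp":[0.0186,-0.0712,0.01],"delta_rot":[0,0,0],"fingers":0.2},{"dp":[0.0186,-0.0712,0.01],"delta_rot":[0,0,0],"fingers":0.2},{"dp":[0.0186,-0.0712,0.01],"delta_rot":[0,0,0],"fingers":0.2},{"dp":[0.0186,-0.0712,0.01],"delta_rot":[0,0,0],"fingers":0.2},{"dp":[0.0186,-0.0712,0.01],"delta_rot":[0,0,0],"fingers":0.2},{"dp":[0.0186,-0.0712,0.01],"delta_rot":[0,0,0],"fingers":0.2},{"dp":[0.0186,-0.0712,0.02],"delta_rot":[0,0,0],"fingers":0.2},{"dp":[0.0186,-0.0712,0.02],"delta_rot":[0,0,0],"fingers":0.2},{"dp":[0.0186,-0.0712,0.02],"delta_rot":[0,0,0],"fingers":0.2},{"dp":[0.0186,-0.0712,0.02],"delta_rot":[0,0,0],"fingers":0.2},{"dp":[0.0186,-0.0712,0.02],"delta_rot":[0,0,0],"fingers":0.2}]'
python3 -c "
from h import *
to([.4317,-.1732,.1],-10)"
```

```text
t: 1.6
tcp_pos: [0.4316, -0.1714, 0.2185]
tool_rot: [0.996, -0.086, 0.0, 0.0]
force: [-0.1, 0.0, -0.3]
finger_gap: 0.599
gripper_force: 0.0
t 1.6 tcp [ 0.4316 -0.1714  0.2185] xyaw -9.88 tilt [ 0.0002 -0.0001] F [-0.1  0.  -0.3] gap 0.599
dp [0.0008 0.0035 0.237 ] turn 0.0003
```

```bash
python3 -m crank '[{"dp":[0,0.0035,0.06],"delta_rot":[0,0,0],"fingers":0.2},{"dp":[0,0,0.06],"delta_rot":[0,0,0],"fingers":0.2},{"dp":[0,0,0.06],"delta_rot":[0,0,0],"fingers":0.2},{"dp":[0,0,0.057],"delta_rot":[0,0,0],"fingers":0.2},{"dp":[0,0,0],"delta_rot":[0,0,0],"fingers":0.2}]'
python3 -c "
from h import *
to([.4317,-.1732,.09],-10)
p,P=cloud('scene')
cv2.imwrite('pics/s1.png',cv2.resize(p[160:260,160:340,::-1],None,fx=4,fy=4,interpolation=cv2.INTER_CUBIC))"
```

```text
t: 2.02
tcp_pos: [0.429, -0.1733, 0.0961]
tool_rot: [0.996, -0.086, -0.004, -0.002]
force: [-0.3, 0.9, -0.7]
finger_gap: 0.601
gripper_force: 0.0
t 2.02 tcp [ 0.429  -0.1733  0.0961] xyaw -9.87 tilt [-0.0078  0.0057] F [-0.3  0.9 -0.7] gap 0.601
dp [ 0.0053 -0.0011  0.0121] turn 0.0004
```

View pics/s1.png

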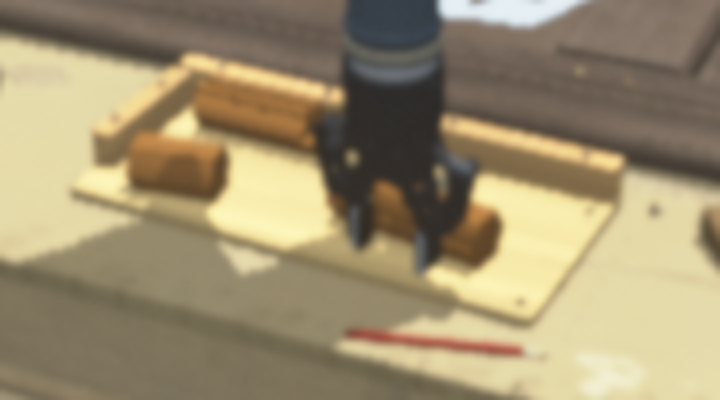

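The fingers, at crop (358,245) and (423,270), stand in front of the loose bar. I'll touch the board to find the tip length.

```bash
for i in 1 2 3 4; do python3 -m crank '[{"dp":[0,0,0.004],"delta_rot":[0,0,0],"fingers":0.2},{"dp":[0,0,0.004],"delta_rot":[0,0,0],"fingers":0.2}]' | egrep 'tcp|^force'; done
```

```text
tcp_pos: [0.4316, -0.1754, 0.0978]
force: [0.5, -0.5, 0.1]
tcp_pos: [0.4316, -0.1753, 0.0938]
force: [0.2, 0.2, -1.1]
tcp_pos: [0.4312, -0.175, 0.089]
force: [-0.8, 0.1, 0.3]
tcp_pos: [0.4309, -0.1748, 0.0844]
force: [0.6, 0.5, -0.5]
```

```bash
for i in 1 2 3 ; do python3 -m crank '[{"dp":[0,0,0.004],"delta_rot":[0,0,0],"fingers":0.2},{"dp":[0,0,0],"delta_rot":[0,0,0],"fingers":0.2}]' | egrep 'tcp|^force'; done
```

```text
tcp_pos: [0.4307, -0.1747, 0.082]
force: [0.8, 0.2, 0.1]
tcp_pos: [0.4308, -0.1747, 0.0813]
force: [-0.6, 1.4, 12.1]
tcp_pos: [0.4307, -0.1747, 0.0813]
force: [-2.8, 1.2, 29.8]
```

```bash
python3 -m crank '[{"dp":[0,0,-0.04],"delta_rot":[0,0,0],"fingers":0.2},{"dp":[0,0,-0.038],"delta_rot":[0,0,0],"fingers":0.2},{"dp":[0.012,0,0],"delta_rot":[0,0,0],"fingers":0.2},{"dp":[0.008,0,0],"delta_rot":[0,0,0],"fingers":0.2},{"dp":[0,0,0],"delta_rot":[0,0,0],"fingers":0.2}]' | egrep 'tcp|^force'; for i in 1 2 3; do python3 -m crank '[{"dp":[0.003,0,0],"delta_rot":[0,0,0],"fingers":0.2},{"dp":[0.003,0,0],"delta_rot":[0,0,0],"fingers":0.2},{"dp":[0,0,0],"delta_rot":[0,0,0],"fingers":0.2}]' | egrep 'tcp|^force'; done
```

```text
tcp_pos: [0.4419, -0.1771, 0.1172]
force: [0.0, 0.5, -0.5]
tcp_pos: [0.4436, -0.1769, 0.1166]
force: [0.6, 0.8, 0.7]
tcp_pos: [0.4469, -0.1777, 0.1172]
force: [0.6, 0.4, -0.1]
tcp_pos: [0.45, -0.1783, 0.1175]
force: [-0.2, 0.1, 0.6]
```

```bash
python3 -m crank '[{"dp":[0.0035,0,-0.0026],"delta_rot":[0,0,0],"fingers":0.2},{"dp":[0.0035,0,-0.0024],"delta_rot":[0,0,0],"fingers":0.2},{"dp":[0.0036,0,-0.0022],"delta_rot":[0,0,0],"fingers":0.2},{"dp":[0.0036,0,-0.0022],"delta_rot":[0,0,0],"fingers":0.2},{"dp":[0.0036,0,-0.0018],"delta_rot":[0,0,0],"fingers":0.2},{"dp":[0.0036,0,-0.0018],"delta_rot":[0,0,0],"fingers":0.2},{"dp":[0.0038,0,-0.0016],"delta_rot":[0,0,0],"fingers":0.2},{"dp":[0.0038,0,-0.0016],"delta_rot":[0,0,0],"fingers":0.2},{"dp":[0.004,0,-0.0012],"delta_rot":[0,0,0],"fingers":0.2},{"dp":[0.004,0,-0.0012],"delta_rot":[0,0,0],"fingers":0.2},{"dp":[0.004,0,-0.0009],"delta_rot":[0,0,0],"fingers":0.2},{"dp":[0.004,0,-0.0009],"delta_rot":[0,0,0],"fingers":0.2}]' | egrep 'tcp|^force'
python3 -m crank '[{"dp":[0.004,0,-0.0006],"delta_rot":[0,0,0],"fingers":0.2},{"dp":[0.004,0,-0.0004],"delta_rot":[0,0,0],"fingers":0.2},{"dp":[0.004,0,-0.0002],"delta_rot":[0,0,0],"fingers":0.2},{"dp":[0.004,0,0],"delta_rot":[0,0,0],"fingers":0.2},{"dp":[0,0,0],"delta_rot":[0,0,0],"fingers":0.2},{"dp":[0,0,0],"delta_rot":[0,0,0],"fingers":0.2},{"dp":[0,0,0],"delta_rot":[0,0,0],"fingers":0.2}]' | egrep 'tcp|^force'
python3 -c "
from h import *
to([.4317,-.1732,.09],-10)
p,P=cloud('scene')
cv2.imwrite('pics/s2.png',cv2.resize(p[160:260,160:340,::-1],None,fx=4,fy=4,interpolation=cv2.INTER_CUBIC))"
```

```text
tcp_pos: [0.472, -0.182, 0.1279]
force: [-0.9, 1.0, 3.7]
tcp_pos: [0.4807, -0.1836, 0.129]
force: [1.0, 1.3, 6.4]
t 5.98 tcp [ 0.4807 -0.1836  0.129 ] xyaw -10.06 tilt [ 0.0026 -0.0011] F [1.  1.3 6.4] gap 0.601
dp [-0.1004 -0.0034  0.0777] turn -0.0002
```

View pics/s2.png

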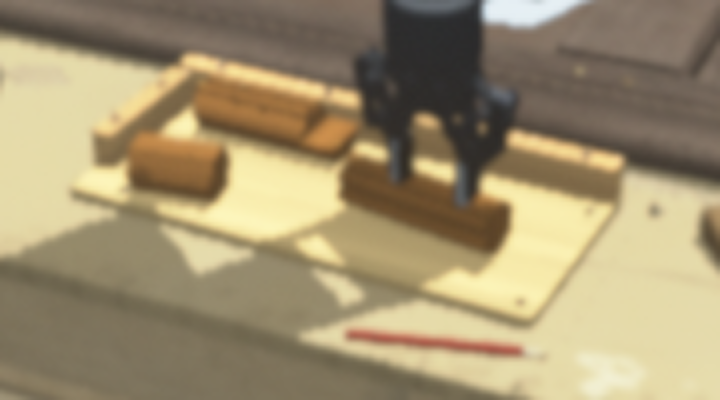

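The flute now shows on the near side, as a dark line from (345,185) to (500,225). The tips are still pressing with about 6 N, so I back off upwards and toward the robot and check.

```bash
python3 -m crank '[{"dp":[0,0,-0.04],"delta_rot":[0,0,0],"fingers":0.2},{"dp":[-0.07,0,-0.08],"delta_rot":[0,0,0],"fingers":0.2},{"dp":[-0.08,0,-0.03],"delta_rot":[0,0,0],"fingers":0.2},{"dp":[-0.04,0,0],"delta_rot":[0,0,0],"fingers":0.2},{"dp":[0,0,0],"delta_rot":[0,0,0],"fingers":0.2}]' | egrep 'tcp|^force'
cat >> h.py <<'E'
def wood(tag=None):
    p,P=cloud("top");a=(slice(155,230),slice(195,330))
    hsv=cv2.cvtColor(p,cv2.COLOR_RGB2HSV)[a];Z=P[a][...,2]
    m=((hsv[...,1]>125)&(Z>.02)&(Z<.075)).astype(np.uint8)
    n,l,s,c=cv2.connectedComponentsWithStats(m)
    for i in range(1,n):
        if s[i,4]<60: continue
        q=P[a][l==i];(cx,cy),(w,h),an=cv2.minAreaRect(q[:,:2].astype(np.float32))
        print("blob",s[i],"mean",q.mean(0).round(4),"c",round(cx,4),round(cy,4),"wh",round(w,3),round(h,3),"ang",round(an,1),"ztop",np.percentile(q[:,2],[80,95]).round(4))
    if tag: cv2.imwrite(f"pics/{tag}.png",cv2.resize(p[155:230,195:330,::-1],None,fx=5.9,fy=5.9,interpolation=cv2.INTER_CUBIC))
E
python3 -c "
from h import *
wood('t2')"
```

```text
tcp_pos: [0.3904, -0.1661, 0.1947]
force: [0.2, 0.9, -0.3]
blob [ 22  15  39  17 500] mean [0.5682 0.0033 0.0459] c 0.5717 0.0037 wh 0.137 0.053 ang 87.0 ztop [0.0549 0.0588]
blob [ 71  34  39  17 363] mean [ 0.5057 -0.1754  0.0541] c 0.5052 -0.1724 wh 0.135 0.047 ang 80.5 ztop [0.0589 0.0631]
```

View pics/t2.png

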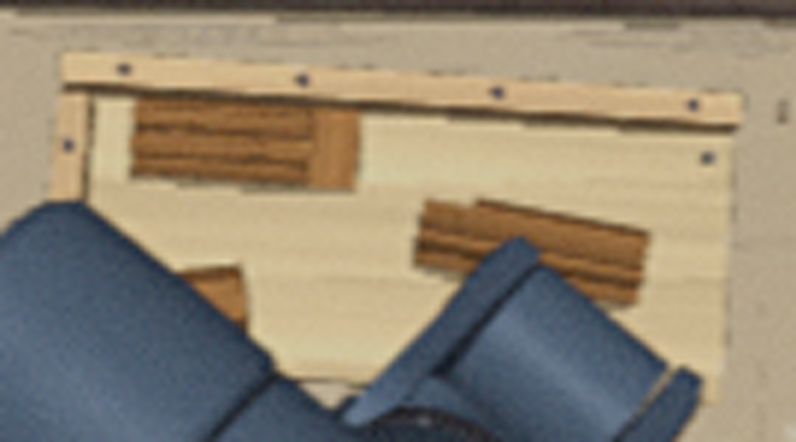

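It rolled once: the flute now lies on the near upper flat at crop (415..640, 245..285), with the bar axis at about (0.502,-0.186). For the second roll I set the tips slightly higher, at 40 mm, to stay off the flute.

```bash
python3 -c "
from h import *
f=lambda x,y,z:ray('top',195+(x+.5)/5.9-.5,155+(y+.5)/5.9-.5,z)[:2]
for x,y in [(650,232),(635,305),(476,200),(415,265)]: print(f(x,y,.034))
to([.4626,-.179,.1213],-10)"
```

```text
[ 0.51770236 -0.24547454]
[ 0.47239572 -0.23640199]
[ 0.53584244 -0.13843593]
[ 0.49484078 -0.1015633 ]
t 6.5 tcp [ 0.3929 -0.1676  0.1946] xyaw -10.12 tilt [-0.0006  0.0006] F [ 0.4 -0.9  0.5] gap 0.599
dp [ 0.1413 -0.002   0.1465] turn -0.0003
```

```bash
python3 -m crank '[{"dp":[0.075,0,0.02],"delta_rot":[0,0,0],"fingers":0.2},{"dp":[0.066,0,0.05],"delta_rot":[0,0,0],"fingers":0.2},{"dp":[0,0,0.04],"delta_rot":[0,0,0],"fingers":0.2},{"dp":[0,0,0.0365],"delta_rot":[0,0,0],"fingers":0.2},{"dp":[0,0,0],"delta_rot":[0,0,0],"fingers":0.2},{"dp":[0.01,0,0],"delta_rot":[0,0,0],"fingers":0.2},{"dp":[0.006,0,0],"delta_rot":[0,0,0],"fingers":0.2},{"dp":[0.004,0,0],"delta_rot":[0,0,0],"fingers":0.2},{"dp":[0.004,0,0],"delta_rot":[0,0,0],"fingers":0.2},{"dp":[0,0,0],"delta_rot":[0,0,0],"fingers":0.2}]' | egrep 'tcp|^force'
python3 -m crank '[{"dp":[0.0035,0,-0.0022],"delta_rot":[0,0,0],"fingers":0.2},{"dp":[0.0035,0,-0.0022],"delta_rot":[0,0,0],"fingers":0.2},{"dp":[0.0036,0,-0.0019],"delta_rot":[0,0,0],"fingers":0.2},{"dp":[0.0036,0,-0.0019],"delta_rot":[0,0,0],"fingers":0.2},{"dp":[0.0038,0,-0.0017],"delta_rot":[0,0,0],"fingers":0.2},{"dp":[0.0038,0,-0.0016],"delta_rot":[0,0,0],"fingers":0.2},{"dp":[0.004,0,-0.0014],"delta_rot":[0,0,0],"fingers":0.2},{"dp":[0.004,0,-0.0013],"delta_rot":[0,0,0],"fingers":0.2},{"dp":[0.004,0,-0.001],"delta_rot":[0,0,0],"fingers":0.2},{"dp":[0.004,0,-0.001],"delta_rot":[0,0,0],"fingers":0.2},{"dp":[0.004,0,-0.0008],"delta_rot":[0,0,0],"fingers":0.2},{"dp":[0.004,0,-0.0006],"delta_rot":[0,0,0],"fingers":0.2}]' | egrep 'tcp|^force'
python3 -m crank '[{"dp":[0.004,0,-0.0004],"delta_rot":[0,0,0],"fingers":0.2},{"dp":[0.004,0,-0.0002],"delta_rot":[0,0,0],"fingers":0.2},{"dp":[0.003,0,0],"delta_rot":[0,0,0],"fingers":0.2},{"dp":[0,0,0],"delta_rot":[0,0,0],"fingers":0.2},{"dp":[0,0,0],"delta_rot":[0,0,0],"fingers":0.2},{"dp":[0,0,-0.04],"delta_rot":[0,0,0],"fingers":0.2},{"dp":[-0.07,0,-0.08],"delta_rot":[0,0,0],"fingers":0.2},{"dp":[-0.08,0,-0.03],"delta_rot":[0,0,0],"fingers":0.2},{"dp":[-0.08,0,0],"delta_rot":[0,0,0],"fingers":0.2},{"dp":[0,0,0],"delta_rot":[0,0,0],"fingers":0.2}]' | egrep 'tcp|^force'
python3 -c "
from h import *
wood('t3')"
```

```text
tcp_pos: [0.4767, -0.1832, 0.122]
force: [0.7, 0.3, 0.3]
tcp_pos: [0.4984, -0.1867, 0.1298]
force: [0.1, -0.3, -0.8]
tcp_pos: [0.3898, -0.1636, 0.1959]
force: [-1.1, 1.2, -0.9]
blob [ 22  15  40  17 507] mean [0.5683 0.0032 0.0463] c 0.5718 0.003 wh 0.138 0.054 ang 87.3 ztop [0.0554 0.0595]
blob [ 71  35  38  18 322] mean [ 0.5033 -0.1758  0.052 ] c 0.5031 -0.1717 wh 0.134 0.046 ang 80.6 ztop [0.0576 0.0606]
blob [30 45 12 11 68] mean [0.4735 0.0158 0.053 ] c 0.4766 0.0147 wh 0.051 0.026 ang 44.7 ztop [0.0582 0.06  ]
```

View pics/t3.png

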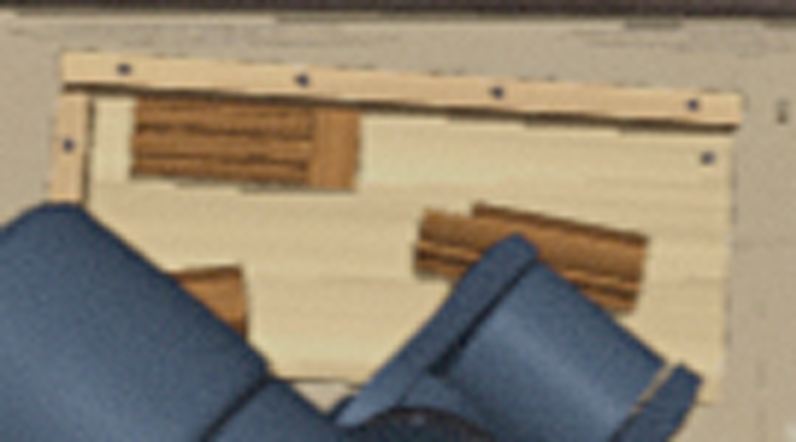

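It has not rolled over: the flute is still on the near upper flat, so the tips slipped over the top edge. I'll retry with the tips lower, in the flute groove at 33 mm, and follow the arc from there.

```bash
python3 -c "
from h import *
to([.4665,-.1796,.1143],-10)"
```

```text
t 9.22 tcp [ 0.3939 -0.1662  0.1961] xyaw -10.14 tilt [-0.006   0.0046] F [ 0.9 -0.7  0.1] gap 0.606
dp [0.1487 0.0014 0.1626] turn -0.0004
```

```bash
python3 -m crank '[{"dp":[0.075,0,0.02],"delta_rot":[0,0,0],"fingers":0.2},{"dp":[0.06,0,0.05],"delta_rot":[0,0,0],"fingers":0.2},{"dp":[0,0,0.05],"delta_rot":[0,0,0],"fingers":0.2},{"dp":[0,0,0.042],"delta_rot":[0,0,0],"fingers":0.2},{"dp":[0,0,0],"delta_rot":[0,0,0],"fingers":0.2},{"dp":[0.012,0,0],"delta_rot":[0,0,0],"fingers":0.2},{"dp":[0.008,0,0],"delta_rot":[0,0,0],"fingers":0.2},{"dp":[0.004,0,0],"delta_rot":[0,0,0],"fingers":0.2},{"dp":[0.004,0,0],"delta_rot":[0,0,0],"fingers":0.2},{"dp":[0.004,0,0],"delta_rot":[0,0,0],"fingers":0.2},{"dp":[0,0,0],"delta_rot":[0,0,0],"fingers":0.2}]' | egrep 'tcp|^force'
python3 -m crank '[{"dp":[0.003,0,-0.0026],"delta_rot":[0,0,0],"fingers":0.2},{"dp":[0.003,0,-0.0026],"delta_rot":[0,0,0],"fingers":0.2},{"dp":[0.0032,0,-0.0024],"delta_rot":[0,0,0],"fingers":0.2},{"dp":[0.0032,0,-0.0024],"delta_rot":[0,0,0],"fingers":0.2},{"dp":[0.0034,0,-0.0021],"delta_rot":[0,0,0],"fingers":0.2},{"dp":[0.0034,0,-0.0021],"delta_rot":[0,0,0],"fingers":0.2},{"dp":[0.0036,0,-0.0018],"delta_rot":[0,0,0],"fingers":0.2},{"dp":[0.0036,0,-0.0018],"delta_rot":[0,0,0],"fingers":0.2}]' | egrep 'tcp|^force'
python3 -m crank '[{"dp":[0.0037,0,-0.0015],"delta_rot":[0,0,0],"fingers":0.2},{"dp":[0.0037,0,-0.0015],"delta_rot":[0,0,0],"fingers":0.2},{"dp":[0.0039,0,-0.0011],"delta_rot":[0,0,0],"fingers":0.2},{"dp":[0.0039,0,-0.0011],"delta_rot":[0,0,0],"fingers":0.2},{"dp":[0.004,0,-0.0008],"delta_rot":[0,0,0],"fingers":0.2},{"dp":[0.004,0,-0.0008],"delta_rot":[0,0,0],"fingers":0.2},{"dp":[0.004,0,-0.0005],"delta_rot":[0,0,0],"fingers":0.2},{"dp":[0.004,0,-0.0005],"delta_rot":[0,0,0],"fingers":0.2},{"dp":[0.004,0,0],"delta_rot":[0,0,0],"fingers":0.2},{"dp":[0.004,0,0],"delta_rot":[0,0,0],"fingers":0.2},{"dp":[0,0,0],"delta_rot":[0,0,0],"fingers":0.2},{"dp":[0,0,0],"delta_rot":[0,0,0],"fingers":0.2}]' | egrep 'tcp|^force'
python3 -c "
from h import *
wood()
p,P=cloud('scene')
cv2.imwrite('pics/s3.png',cv2.resize(p[160:260,160:340,::-1],None,fx=4,fy=4,interpolation=cv2.INTER_CUBIC))"
```

```text
tcp_pos: [0.4813, -0.1837, 0.1159]
force: [-3.0, -0.0, 1.9]
tcp_pos: [0.4946, -0.1862, 0.124]
force: [-0.5, -1.3, 0.7]
tcp_pos: [0.5135, -0.1894, 0.1278]
force: [-1.2, -0.1, 0.4]
```

View pics/s3.png

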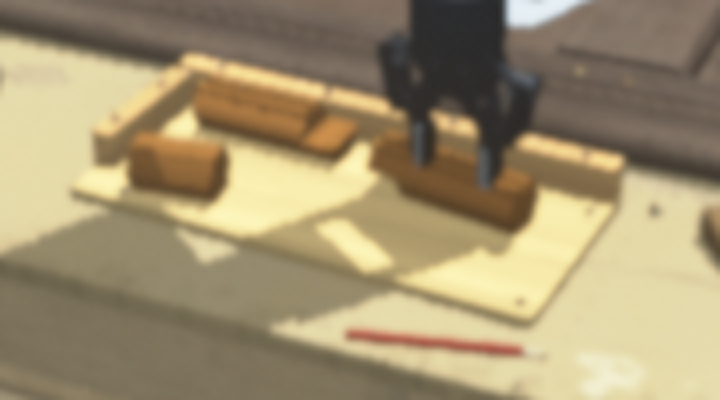

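It rolled: the tongue is now the upper half at the left end (375,150), and the near flats are plain. Now I line the tool up with the fence and get down behind the bar for the sliding push.

```bash
python3 -m crank '[{"dp":[0,0,-0.04],"delta_rot":[0,0,0],"fingers":0.2},{"dp":[-0.06,0,-0.01],"delta_rot":[0,0,-0.0101],"fingers":0.2},{"dp":[-0.05,0,0],"delta_rot":[0,0,-0.0101],"fingers":0.2},{"dp":[0,0,0],"delta_rot":[0,0,0],"fingers":0.2},{"dp":[0,0,0],"delta_rot":[0,0,0],"fingers":0.2}]' | egrep 'tcp|^force'
python3 -c "
from h import *
wood()
to([.463,-.188,.0975],-2.74)"
```

```text
tcp_pos: [0.4577, -0.1809, 0.153]
force: [0.8, -0.2, -0.5]
blob [ 37  17  24  15 195] mean [ 0.5731 -0.0339  0.0404] c 0.5717 -0.0216 wh 0.086 0.05 ang 85.8 ztop [0.0523 0.0572]
blob [72 26 10 12 64] mean [ 0.545  -0.1214  0.0518] c 0.5461 -0.1188 wh 0.023 0.048 ang 47.3 ztop [0.056  0.0604]
t 12.37 tcp [ 0.4592 -0.1816  0.1531] xyaw -2.85 tilt [ 0.001  -0.0005] F [0.3 1.8 0.1] gap 0.598
dp [0.0081 0.0123 0.1111] turn -0.0003
```

```bash
python3 -m crank '[{"dp":[0,0.012,0.055],"delta_rot":[0,0,0],"fingers":0.2},{"dp":[0,0,0.055],"delta_rot":[0,0,0],"fingers":0.2},{"dp":[0.008,0,0],"delta_rot":[0,0,0],"fingers":0.2},{"dp":[0.008,0,0],"delta_rot":[0,0,0],"fingers":0.2},{"dp":[0.008,0,0.0008],"delta_rot":[0,0,0],"fingers":0.2},{"dp":[0.008,0,0.0012],"delta_rot":[0,0,0],"fingers":0.2},{"dp":[0.008,0,0.0016],"delta_rot":[0,0,0],"fingers":0.2},{"dp":[0.008,0,0.0016],"delta_rot":[0,0,0],"fingers":0.2},{"dp":[0.008,0,0.0016],"delta_rot":[0,0,0],"fingers":0.2},{"dp":[0.008,0,0.0016],"delta_rot":[0,0,0],"fingers":0.2},{"dp":[0.008,0,0.0016],"delta_rot":[0,0,0],"fingers":0.2},{"dp":[0.008,0,0.0016],"delta_rot":[0,0,0],"fingers":0.2}]' | egrep 'tcp|^force'
python3 -m crank '[{"dp":[0.006,0,0.0012],"delta_rot":[0,0,0],"fingers":0.2},{"dp":[0.006,0,0.0012],"delta_rot":[0,0,0],"fingers":0.2},{"dp":[0.006,0,0.0012],"delta_rot":[0,0,0],"fingers":0.2},{"dp":[0,0,0],"delta_rot":[0,0,0],"fingers":0.2}]' | egrep 'tcp|^force'
python3 -c "
from h import *
wood()
p,P=cloud('scene')
cv2.imwrite('pics/s4.png',cv2.resize(p[160:260,160:340,::-1],None,fx=4,fy=4,interpolation=cv2.INTER_CUBIC))"
```

```text
tcp_pos: [0.4985, -0.1891, 0.092]
force: [-2.0, -0.9, 0.5]
tcp_pos: [0.508, -0.1896, 0.09]
force: [-0.4, 0.6, 0.3]
```

View pics/s4.png

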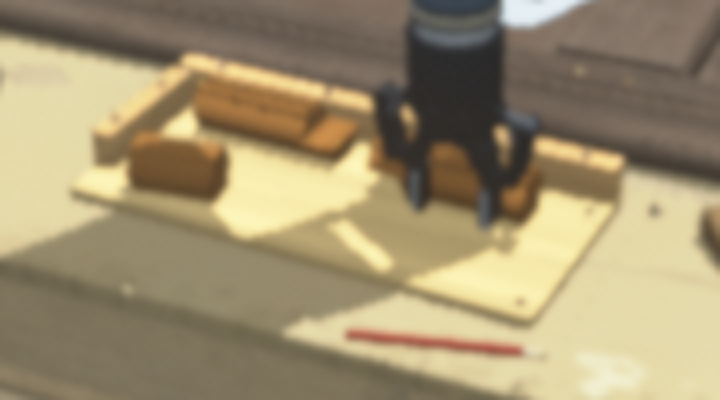

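The bar slides flat in front of the fingers. I continue gently to the fence, watching the force.

```bash
python3 -m crank '[{"dp":[0.005,0,0.0005],"delta_rot":[0,0,0],"fingers":0.2},{"dp":[0.005,0,0.0005],"delta_rot":[0,0,0],"fingers":0.2},{"dp":[0.005,0,0.0005],"delta_rot":[0,0,0],"fingers":0.2},{"dp":[0.005,0,0.0005],"delta_rot":[0,0,0],"fingers":0.2},{"dp":[0,0,0],"delta_rot":[0,0,0],"fingers":0.2}]' | egrep 'tcp|^force'
for i in 1 2 3 4; do python3 -m crank '[{"dp":[0.003,0,0.0003],"delta_rot":[0,0,0],"fingers":0.2},{"dp":[0.002,0,0.0003],"delta_rot":[0,0,0],"fingers":0.2},{"dp":[0,0,0],"delta_rot":[0,0,0],"fingers":0.2}]' | egrep 'tcp|^force'; done
```

```text
tcp_pos: [0.5183, -0.1903, 0.0892]
force: [-1.7, 0.3, 0.7]
tcp_pos: [0.5203, -0.1903, 0.0889]
force: [-1.2, -0.1, 1.7]
tcp_pos: [0.5229, -0.1905, 0.0886]
force: [-2.1, 0.5, 1.3]
tcp_pos: [0.5254, -0.1906, 0.0883]
force: [-2.2, 1.2, 0.8]
tcp_pos: [0.528, -0.1907, 0.088]
force: [-1.8, -0.0, 0.9]
```

```bash
for i in 1 2 3 4; do python3 -m crank '[{"dp":[0.003,0,0.0002],"delta_rot":[0,0,0],"fingers":0.2},{"dp":[0,0,0],"delta_rot":[0,0,0],"fingers":0.2}]' | egrep 'tcp|^force'; done
python3 -c "
from h import *
wood()"
```

```text
tcp_pos: [0.5293, -0.1908, 0.0879]
force: [-1.9, 0.5, 0.8]
tcp_pos: [0.5297, -0.1906, 0.0878]
force: [-5.4, -1.1, 3.1]
tcp_pos: [0.53, -0.1906, 0.0876]
force: [-8.3, -1.4, 5.7]
tcp_pos: [0.5302, -0.1905, 0.0875]
force: [-11.3, -3.2, 6.9]
```

It is firm on the fence at 11 N. Next I back off, lift, shut the fingers and go round to the butt end.

```bash
python3 -m crank '[{"dp":[-0.03,0,-0.01],"delta_rot":[0,0,0],"fingers":0.2},{"dp":[-0.01,0,-0.07],"delta_rot":[0,0,0],"fingers":-1},{"dp":[0,0.04,-0.07],"delta_rot":[0,0,0],"fingers":-1},{"dp":[0,0.08,0],"delta_rot":[0,0,0],"fingers":-1},{"dp":[0,0.08,0],"delta_rot":[0,0,0],"fingers":-1},{"dp":[0,0,0],"delta_rot":[0,0,0],"fingers":-1}]' | egrep 'tcp|^force|gap'
python3 -c "
from h import *
wood('t5')
to([.556,-.292,.097],-2.74)"
```

```text
tcp_pos: [0.5115, -0.2986, 0.1648]
force: [0.7, -0.4, 0.4]
finger_gap: -0.001
blob [ 22  16  16  14 137] mean [0.5733 0.0516 0.0493] c 0.5736 0.0472 wh 0.049 0.054 ang 82.8 ztop [0.0559 0.0596]
blob [ 80  18  31  16 263] mean [ 0.566  -0.1928  0.0505] c 0.5645 -0.1893 wh 0.109 0.049 ang 85.8 ztop [0.0562 0.0591]
t 16.48 tcp [ 0.5104 -0.295   0.1638] xyaw -3.06 tilt [ 0.0062 -0.0054] F [-0.2  1.1  0.1] gap 0.001
dp [ 0.0899 -0.0115  0.1341] turn -0.0009
```

View pics/t5.png

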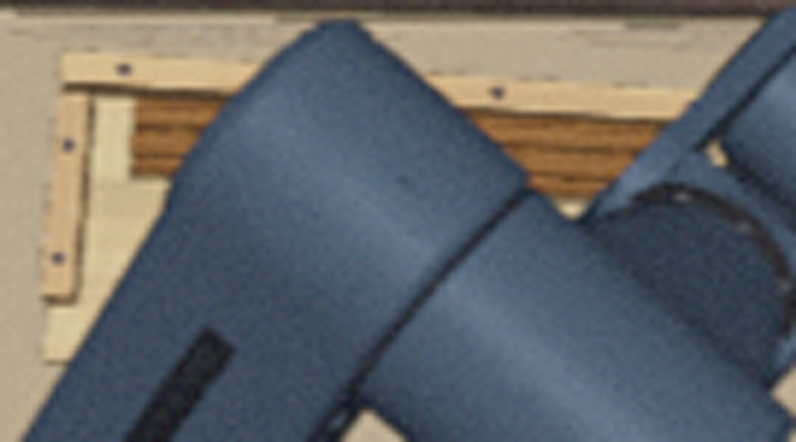

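The loose length lies along the fence with its flute on top (crop 470..655, 112..195). Next I go down behind the butt and push it left.

```bash
python3 -m crank '[{"dp":[0.06,0,0],"delta_rot":[0,0,0],"fingers":-1},{"dp":[0.03,0,0.03],"delta_rot":[0,0,0],"fingers":-1},{"dp":[0,0,0.06],"delta_rot":[0,0,0],"fingers":-1},{"dp":[0,0,0.044],"delta_rot":[0,0,0],"fingers":-1},{"dp":[0,0,0],"delta_rot":[0,0,0],"fingers":-1},{"dp":[0,-0.012,0],"delta_rot":[0,0,0],"fingers":-1},{"dp":[0,-0.012,0],"delta_rot":[0,0,0],"fingers":-1},{"dp":[0,-0.012,0],"delta_rot":[0,0,0],"fingers":-1},{"dp":[0,-0.012,0],"delta_rot":[0,0,0],"fingers":-1},{"dp":[0,0,0],"delta_rot":[0,0,0],"fingers":-1}]' | egrep 'tcp|^force|gap'
for i in 1 2; do python3 -m crank '[{"dp":[0,-0.008,0],"delta_rot":[0,0,0],"fingers":-1},{"dp":[0,-0.008,0],"delta_rot":[0,0,0],"fingers":-1},{"dp":[0,0,0],"delta_rot":[0,0,0],"fingers":-1}]' | egrep 'tcp|^force'; done
python3 -c "
from h import *
to([.556,-.292,.097],-2.74)"
```

```text
tcp_pos: [0.5552, -0.2665, 0.0969]
force: [-0.9, 0.4, 0.1]
finger_gap: -0.001
tcp_pos: [0.5552, -0.2593, 0.0959]
force: [-0.1, -0.2, 0.7]
tcp_pos: [0.5558, -0.2519, 0.0958]
force: [-1.0, -0.2, 0.2]
t 17.82 tcp [ 0.5558 -0.2519  0.0958] xyaw -2.77 tilt [ 0.0003 -0.0003] F [-1.  -0.2  0.2] gap 0.001
dp [ 0.0043  0.0801 -0.0024] turn -0.0001
```

```bash
for i in 1 2 3 4; do python3 -m crank '[{"dp":[0,-0.008,0],"delta_rot":[0,0,0],"fingers":-1},{"dp":[0,-0.008,0],"delta_rot":[0,0,0],"fingers":-1},{"dp":[0,-0.008,0],"delta_rot":[0,0,0],"fingers":-1},{"dp":[0,0,0],"delta_rot":[0,0,0],"fingers":-1}]' | egrep 'tcp|^force'; done
python3 -c "
from h import *
p,P=cloud('scene')
cv2.imwrite('pics/s6.png',cv2.resize(p[160:260,160:340,::-1],None,fx=4,fy=4,interpolation=cv2.INTER_CUBIC))"
```

```text
tcp_pos: [0.5563, -0.2392, 0.0957]
force: [-0.2, 0.5, -0.4]
tcp_pos: [0.5567, -0.227, 0.0956]
force: [0.7, -0.5, -0.4]
tcp_pos: [0.5572, -0.215, 0.0955]
force: [-0.3, 0.2, -0.3]
tcp_pos: [0.5578, -0.2031, 0.0955]
force: [-0.4, -1.4, 0.2]
```

View pics/s6.png

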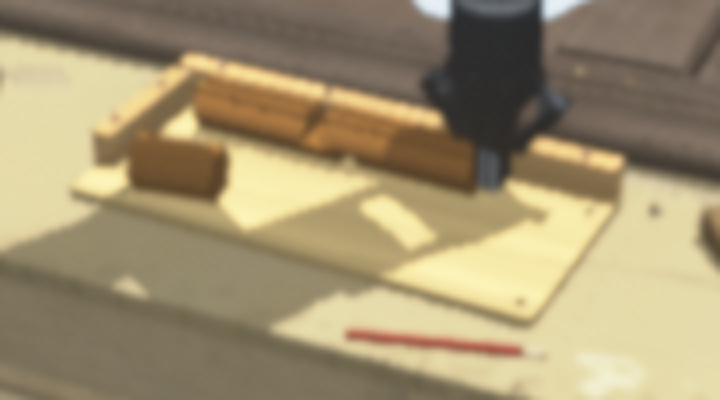

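The tongue (300–330, 130) overlaps the neighbour's lap with a small gap left, and the fingers at (488,170) are on the butt. I keep pushing.

```bash
for i in 1 2 3 4 ; do python3 -m crank '[{"dp":[0,-0.006,0],"delta_rot":[0,0,0],"fingers":-1},{"dp":[0,-0.006,0],"delta_rot":[0,0,0],"fingers":-1},{"dp":[0,-0.006,0],"delta_rot":[0,0,0],"fingers":-1},{"dp":[0,0,0],"delta_rot":[0,0,0],"fingers":-1}]' | egrep 'tcp|^force'; done
python3 -c "
from h import *
wood()
to([.558,-.157,.0955],-2.74)"
```

```text
tcp_pos: [0.5584, -0.1945, 0.0956]
force: [1.1, -0.1, -0.1]
tcp_pos: [0.5589, -0.1857, 0.0957]
force: [-0.1, -0.2, -0.5]
tcp_pos: [0.5592, -0.1765, 0.0956]
force: [-0.5, 0.3, 0.2]
tcp_pos: [0.5597, -0.1675, 0.0957]
force: [-0.6, -0.7, -0.0]
blob [33 48  9 11 64] mean [0.4581 0.0135 0.0511] c 0.4573 0.0121 wh 0.025 0.035 ang 67.2 ztop [0.0564 0.0592]
t 20.58 tcp [ 0.5596 -0.1675  0.0956] xyaw -2.77 tilt [-0.0004  0.0009] F [ 0.4 -0.3 -0.3] gap 0.003
dp [-0.0043 -0.0208  0.0003] turn -0.0001
```

```bash
for i in 1 2 3 4 5 6 7; do python3 -m crank '[{"dp":[0,-0.003,0],"delta_rot":[0,0,0],"fingers":-1},{"dp":[0,-0.003,0],"delta_rot":[0,0,0],"fingers":-1},{"dp":[0,0,0],"delta_rot":[0,0,0],"fingers":-1}]' | egrep 'tcp|^force'; done
```

```text
tcp_pos: [0.5599, -0.1651, 0.0956]
force: [-0.6, -1.8, -1.1]
tcp_pos: [0.56, -0.162, 0.0956]
force: [0.3, -3.2, -0.2]
tcp_pos: [0.5605, -0.1605, 0.096]
force: [-0.7, -8.1, -0.4]
tcp_pos: [0.5607, -0.1601, 0.0963]
force: [-4.8, -15.5, 1.0]
tcp_pos: [0.5608, -0.1597, 0.0967]
force: [-7.0, -25.0, 1.6]
tcp_pos: [0.561, -0.1593, 0.097]
force: [-10.2, -33.1, 2.0]
tcp_pos: [0.5611, -0.1589, 0.0973]
force: [-14.1, -42.3, 2.9]
```

The row has gone hard at 42 N, about where expected. I back off, lift clear and inspect.

```bash
python3 -m crank '[{"dp":[0,0.012,0],"delta_rot":[0,0,0],"fingers":-1},{"dp":[0,0.04,-0.01],"delta_rot":[0,0,0],"fingers":-1},{"dp":[0,0.07,-0.04],"delta_rot":[0,0,0],"fingers":-1},{"dp":[0,0.07,-0.04],"delta_rot":[0,0,0],"fingers":-1},{"dp":[0,0.08,-0.02],"delta_rot":[0,0,0],"fingers":-1},{"dp":[0,0.08,0],"delta_rot":[0,0,0],"fingers":-1},{"dp":[0,0.08,0],"delta_rot":[0,0,0],"fingers":-1},{"dp":[0,0.08,0],"delta_rot":[0,0,0],"fingers":-1},{"dp":[0,0.08,0],"delta_rot":[0,0,0],"fingers":-1},{"dp":[0,0.08,0],"delta_rot":[0,0,0],"fingers":-1},{"dp":[0,0,0],"delta_rot":[0,0,0],"fingers":-1}]' | egrep 'tcp|^force'
python3 -c "
from h import *
wood('t7')
im=cv2.imread('pics/t7.png');cv2.imwrite('pics/t7.png',im)"
```

```text
tcp_pos: [0.5435, -0.4911, 0.151]
force: [0.8, -1.2, -0.3]
blob [ 15  15  69  17 898] mean [ 0.5681 -0.0222  0.0494] c 0.5703 -0.023 wh 0.247 0.053 ang 87.0 ztop [0.0558 0.0589]
blob [ 21  45  21  15 255] mean [0.4626 0.0374 0.0518] c 0.4647 0.0366 wh 0.047 0.072 ang 6.1 ztop [0.0573 0.0611]
```

View pics/t7.png

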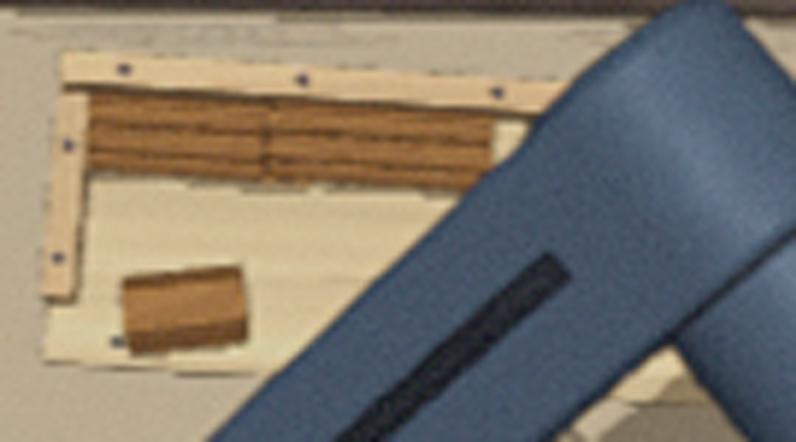

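The row is joined from the stop (x≈88) to the butt (x≈492), with flutes on top and the seam at x≈266. Next I press each piece to the fence from the front, the loose one first.

```bash
python3 -c "
from h import *
to([.5135,-.0955,.16],-2.74)"
```

```text
t 23.3 tcp [ 0.5436 -0.4869  0.1504] xyaw -3.06 tilt [ 0.0018 -0.0015] F [-0.7  0.6  0.3] gap -0.002
dp [-0.1019 -0.7784 -0.0204] turn -0.0009
```

```bash
python3 -m crank '[{"dp":[-0.02,-0.04,-0.02],"delta_rot":[0,0,0],"fingers":-1},{"dp":[-0.018,-0.074,-0.01],"delta_rot":[0,0,-0.0009],"fingers":0.2},{"dp":[-0.016,-0.074,0],"delta_rot":[0,0,0],"fingers":0.2},{"dp":[-0.016,-0.074,0],"delta_rot":[0,0,0],"fingers":0.2},{"dp":[-0.016,-0.074,0],"delta_rot":[0,0,0],"fingers":0.2},{"dp":[-0.016,-0.074,0],"delta_rot":[0,0,0],"fingers":0.2},{"dp":[0,-0.074,0],"delta_rot":[0,0,0],"fingers":0.2},{"dp":[0,-0.074,0],"delta_rot":[0,0,0],"fingers":0.2},{"dp":[0,-0.074,0],"delta_rot":[0,0,0],"fingers":0.2},{"dp":[0,-0.074,0],"delta_rot":[0,0,0],"fingers":0.2},{"dp":[0,-0.072,0],"delta_rot":[0,0,0],"fingers":0.2},{"dp":[0,0,0],"delta_rot":[0,0,0],"fingers":0.2}]' | egrep 'tcp|^force'
python3 -c "
from h import *
to([.5135,-.0955,.0925],-2.74)"
```

```text
tcp_pos: [0.5074, -0.0838, 0.1654]
force: [-0.1, -0.3, -1.3]
t 24.3 tcp [ 0.5074 -0.0838  0.1654] xyaw -2.08 tilt [-0.0063  0.0051] F [-0.1 -0.3 -1.3] gap 0.6
dp [0.0141 0.0237 0.1455] turn 0.0018
```

```bash
python3 -m crank '[{"dp":[0.005,0.02,0],"delta_rot":[0,0,0],"fingers":0.2},{"dp":[0,0,0],"delta_rot":[0,0,0],"fingers":0.2},{"dp":[0,0,0.05],"delta_rot":[0,0,0],"fingers":0.2},{"dp":[0,0,0.05],"delta_rot":[0,0,0],"fingers":0.2},{"dp":[0,0,0.042],"delta_rot":[0,0,0],"fingers":0.2},{"dp":[0.01,0,0],"delta_rot":[0,0,0],"fingers":0.2},{"dp":[0.01,0,0],"delta_rot":[0,0,0],"fingers":0.2},{"dp":[0.008,0,0],"delta_rot":[0,0,0],"fingers":0.2},{"dp":[0.004,0,0],"delta_rot":[0,0,0],"fingers":0.2},{"dp":[0,0,0],"delta_rot":[0,0,0],"fingers":0.2}]' | egrep 'tcp|^force'
for i in 1 2 3 4; do python3 -m crank '[{"dp":[0.002,0,0.0002],"delta_rot":[0,0,0],"fingers":0.2},{"dp":[0.002,0,0.0002],"delta_rot":[0,0,0],"fingers":0.2},{"dp":[0,0,0],"delta_rot":[0,0,0],"fingers":0.2}]' | egrep 'tcp|^force'; done
python3 -c "
from h import *
to([.5135,-.0955,.0925],-2.74)"
```

```text
tcp_pos: [0.5302, -0.1035, 0.096]
force: [-0.7, 0.4, -0.3]
tcp_pos: [0.5308, -0.1028, 0.0949]
force: [0.0, -0.1, 0.1]
tcp_pos: [0.5328, -0.1029, 0.0943]
force: [0.9, 0.5, 0.5]
tcp_pos: [0.5338, -0.1028, 0.0939]
force: [-2.4, 0.3, 1.2]
tcp_pos: [0.5342, -0.1026, 0.0936]
force: [-5.7, -1.2, 4.1]
t 26.13 tcp [ 0.5342 -0.1026  0.0936] xyaw -2.45 tilt [-0.0059  0.0016] F [-5.7 -1.2  4.1] gap 0.6
dp [-0.0421 -0.0125  0.0024] turn 0.0008
```

```bash
python3 -m crank '[{"dp":[0.004,0,0.0002],"delta_rot":[0,0,0],"fingers":0.2},{"dp":[0.003,0,0.0002],"delta_rot":[0,0,0],"fingers":0.2},{"dp":[0,0,0],"delta_rot":[0,0,0],"fingers":0.2}]' | egrep 'tcp|^force'
python3 -m crank '[{"dp":[-0.03,0,0],"delta_rot":[0,0,0.0008],"fingers":0.2},{"dp":[-0.004,0,0],"delta_rot":[0,0,0],"fingers":0.2},{"dp":[0,-0.07,0],"delta_rot":[0,0,0],"fingers":0.2},{"dp":[0,-0.07,0],"delta_rot":[0,0,0],"fingers":0.2},{"dp":[0,-0.07,0],"delta_rot":[0,0,0],"fingers":0.2},{"dp":[0,-0.07,0],"delta_rot":[0,0,0],"fingers":0.2},{"dp":[0,0,0],"delta_rot":[0,0,0],"fingers":0.2},{"dp":[0,0,0],"delta_rot":[0,0,0],"fingers":0.2}]' | egrep 'tcp|^force'
python3 -c "
from h import *
to([.541,.0445,.0925],-2.74)"
```

```text
tcp_pos: [0.5349, -0.1024, 0.0932]
force: [-11.9, -3.4, 7.1]
tcp_pos: [0.5306, 0.0394, 0.0937]
force: [-0.8, 0.5, 0.5]
t 27.05 tcp [0.5306 0.0394 0.0937] xyaw -2.49 tilt [ 0.0019 -0.0001] F [-0.8  0.5  0.5] gap 0.602
dp [ 0.0203 -0.0112  0.0024] turn 0.0007
```

```bash
python3 -m crank '[{"dp":[0.005,0,0],"delta_rot":[0,0,0.0007],"fingers":0.2},{"dp":[0.004,0,0],"delta_rot":[0,0,0],"fingers":0.2},{"dp":[0,0,0],"delta_rot":[0,0,0],"fingers":0.2}]' | egrep 'tcp|^force'
for i in 1 2 3 4 5 6; do python3 -m crank '[{"dp":[0.002,0,0.0003],"delta_rot":[0,0,0],"fingers":0.2},{"dp":[0.002,0,0.0003],"delta_rot":[0,0,0],"fingers":0.2},{"dp":[0,0,0],"delta_rot":[0,0,0],"fingers":0.2}]' | egrep 'tcp|^force'; done
```

```text
tcp_pos: [0.5356, 0.0357, 0.0938]
force: [1.2, -0.4, -0.1]
tcp_pos: [0.5366, 0.0363, 0.0933]
force: [-0.4, 0.6, -0.0]
tcp_pos: [0.5379, 0.0368, 0.093]
force: [-1.1, -0.5, -0.4]
tcp_pos: [0.5399, 0.0369, 0.0927]
force: [-2.0, -0.3, 0.8]
tcp_pos: [0.541, 0.037, 0.0923]
force: [-4.3, -0.3, 3.5]
tcp_pos: [0.5413, 0.0371, 0.0919]
force: [-8.6, -0.4, 5.7]
tcp_pos: [0.5416, 0.0371, 0.0915]
force: [-10.2, -0.4, 7.3]
```

Both pieces are on the fence. I go back to the butt for a last push to make sure the shoulder and stop are home.

```bash
python3 -m crank '[{"dp":[-0.03,0,-0.002],"delta_rot":[0,0,0],"fingers":0.2},{"dp":[0,0,-0.075],"delta_rot":[0,0,0],"fingers":0.2},{"dp":[0,0.01,-0.07],"delta_rot":[0,0,0],"fingers":-1},{"dp":[0.01,0.08,0],"delta_rot":[0,0,0],"fingers":-1},{"dp":[0.015,0.08,0],"delta_rot":[0,0,0],"fingers":-1},{"dp":[0.02,0.08,0],"delta_rot":[0,0,0],"fingers":-1},{"dp":[0.02,0.08,0],"delta_rot":[0,0,0],"fingers":-1},{"dp":[0,0.08,0],"delta_rot":[0,0,0],"fingers":-1},{"dp":[0,0.06,0],"delta_rot":[0,0,0],"fingers":-1},{"dp":[0,0,0],"delta_rot":[0,0,0],"fingers":-1},{"dp":[0,0,0],"delta_rot":[0,0,0],"fingers":-1}]' | egrep 'tcp|^force'
python3 -c "
from h import *
to([.559,-.188,.096],-2.74)"
```

```text
tcp_pos: [0.5525, -0.2016, 0.1656]
force: [0.3, 0.8, 0.7]
t 29.72 tcp [ 0.5525 -0.2016  0.1656] xyaw -3.22 tilt [ 0.0036 -0.0016] F [0.3 0.8 0.7] gap -0.0
dp [ 0.0109 -0.0281  0.1391] turn -0.0013
```

```bash
python3 -m crank '[{"dp":[0.011,0,0.05],"delta_rot":[0,0,-0.0013],"fingers":-1},{"dp":[0,0,0.05],"delta_rot":[0,0,0],"fingers":-1},{"dp":[0,0,0.039],"delta_rot":[0,0,0],"fingers":-1},{"dp":[0,-0.02,0],"delta_rot":[0,0,0],"fingers":-1},{"dp":[0,-0.02,0],"delta_rot":[0,0,0],"fingers":-1},{"dp":[0,-0.02,0],"delta_rot":[0,0,0],"fingers":-1},{"dp":[0,-0.01,0],"delta_rot":[0,0,0],"fingers":-1},{"dp":[0,0,0],"delta_rot":[0,0,0],"fingers":-1}]' | egrep 'tcp|^force'
for i in 1 2 3 4 5 6; do python3 -m crank '[{"dp":[0,-0.003,0],"delta_rot":[0,0,0],"fingers":-1},{"dp":[0,-0.003,0],"delta_rot":[0,0,0],"fingers":-1},{"dp":[0,0,0],"delta_rot":[0,0,0],"fingers":-1}]' | egrep 'tcp|^force'; done
```

```text
tcp_pos: [0.559, -0.1622, 0.0972]
force: [0.3, -0.4, 0.3]
tcp_pos: [0.5589, -0.1615, 0.0964]
force: [-0.0, 0.4, -0.4]
tcp_pos: [0.559, -0.1605, 0.0962]
force: [-2.7, -5.8, 1.9]
tcp_pos: [0.5591, -0.1601, 0.0965]
force: [-5.3, -14.9, 1.2]
tcp_pos: [0.5593, -0.1597, 0.0968]
force: [-8.4, -24.2, 1.8]
tcp_pos: [0.5594, -0.1593, 0.0971]
force: [-11.8, -33.2, 2.0]
tcp_pos: [0.5595, -0.1589, 0.0974]
force: [-14.6, -41.4, 2.0]
```

The row stops at the same place again, at 41 N. I retreat and check with numbers only; I have already viewed 12 pictures, over the limit of 10.

```bash
python3 -m crank '[{"dp":[0,0.014,0],"delta_rot":[0,0,0],"fingers":-1},{"dp":[0,0.04,-0.01],"delta_rot":[0,0,0],"fingers":-1},{"dp":[0,0.07,-0.04],"delta_rot":[0,0,0],"fingers":-1},{"dp":[0,0.07,-0.04],"delta_rot":[0,0,0],"fingers":-1},{"dp":[0,0.08,-0.02],"delta_rot":[0,0,0],"fingers":-1},{"dp":[-0.01,0.08,0],"delta_rot":[0,0,0],"fingers":-1},{"dp":[-0.02,0.08,0],"delta_rot":[0,0,0],"fingers":-1},{"dp":[-0.02,0.08,0],"delta_rot":[0,0,0],"fingers":-1},{"dp":[-0.03,0.08,0],"delta_rot":[0,0,0],"fingers":-1},{"dp":[-0.03,0.08,0],"delta_rot":[0,0,0],"fingers":-1},{"dp":[0,0,0],"delta_rot":[0,0,0],"fingers":-1}]' | egrep 'tcp|^force'
python3 - <<'E'
from h import *
wood()
p,_=manip.snapshot("top")
s=cv2.cvtColor(p,cv2.COLOR_RGB2HSV)[...,1].astype(float)
g=p[...,2].astype(float) # blue: wood dark, board light
E=[]
for u in range(212,277,2):
    c=g[178:196,u]; d=np.diff(c); k=int(np.argmax(d)); w=np.clip(d[max(k-1,0):k+2],0,None)
    v=178+max(k-1,0)+.5+(w*np.arange(len(w))).sum()/w.sum()
    q=ray("top",u,v,.034); E.append((q[1],q[0]-.0478*q[1]))
E=np.array(E);np.set_printoptions(precision=4,suppress=True)
for nm,lo,hi in(("neighbour",-.01,.095),("loose",-.145,-.045)):
    m=(E[:,0]>lo)&(E[:,0]<hi);e=E[m];e=e[abs(e[:,1]-np.median(e[:,1]))<.004]
    print(nm,len(e),np.median(e[:,1]),"slope vs fence",np.polyfit(e[:,0],e[:,1],1))
r=g[174:181,198:290].mean(0);print(r.astype(int))
E
```

```text
tcp_pos: [0.4868, -0.4878, 0.1513]
force: [0.4, -0.4, -0.1]
blob [ 15  15  70  17 895] mean [ 0.5692 -0.0241  0.0496] c 0.5715 -0.0254 wh 0.251 0.051 ang 87.4 ztop [0.0559 0.0595]
blob [ 21  45  21  15 256] mean [0.4625 0.0375 0.0515] c 0.4637 0.038 wh 0.047 0.072 ang 9.5 ztop [0.057  0.0601]
neighbour 14 0.5458945356925831 slope vs fence [-0.0123  0.546 ]
loose 14 0.5448082243556618 slope vs fence [0.0022 0.545 ]
[143 141 143 142 143 133 126 125 118 124 131 104  56  48  50  51  52  52
  53  54  55  54  54  56  58  56  54  54  55  56  56  57  56  57  59  55
  56  56  56  59  62  53  49  60  60  57  59  60  58  56  59  59  58  56
  56  58  58  58  57  57  56  57  58  59  55  54  55  58  54  54  55  57
  55  54  53  56  57  56  55  55  77 115 128 129 128 123 116 118 116 114
 115 116]
```

```bash
python3 -c "
from station import manip
print(manip.sign_off())"
```

```text
the job is handed in; nothing more can be done
None
```

I rolled the loose length flute up, closed the half-lap, pressed both lengths to the fence and the row to the end stop (about 42 N at most), and handed it in; the verdict was not shown, my own check measured the row at 251 mm (250 expected) and straight, the sawn end had not moved but the other bystanders were not re-measured, and I viewed 12 pictures, two over the limit.

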